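# Unstack the dishes onto their nest plates

## Task

Take apart the stack of lab dishes from the top down, one piece at a time, and lay each piece flat in the recess of the nest plate made for its shape and size: the small round dish, the larger round dish, the square dish, then the slide box. Keep every piece upright and set it down gently rather than dropping it, and leave the amber bottle and the objective lens standing where they are.

Things in the scene. Friction and masses are not known exactly. Their poses are not given: they have to be found in the camera images.
- dish_small: small closed round dish, off-white plastic, diameter 39 mm, 11 mm high, 20 g or so; starts on top of the stack, on the larger round dish. Origin: centre of its underside; z up
- dish_round: larger closed round dish, off-white plastic, diameter 54 mm, 14 mm high, 35 g or so; starts second from the top, on the square dish. Origin: centre of its underside; z up
- dish_square: closed four-well dish, off-white plastic, square, 64 x 64 mm, 15 mm high, 50 g or so, four ring marks on its lid; starts third, lying on the slide box, often turned a little against it. Origin: centre of its underside; x and y parallel to its sides, z up
- slide_box: closed grey plastic box for microscope slides, 90 mm along its x by 58 mm along its y, 20 mm high, 90 g or so; starts at the bottom of the stack, on the bench; narrow enough to grasp only across its y. Origin: centre of its underside; z up
- nest_small: fixed aluminium nest plate 70 x 70 mm, 7 mm thick, lying on the bench, with a round, 57 mm wide recess 3 mm deep and a dark rubber floor: the place of the small round dish. Origin: centre of the plate's underside, on the bench; the recess is central, its floor 4 mm above the origin; z up
- nest_round: fixed aluminium nest plate 84 x 84 mm, 7 mm thick, lying on the bench, with a round, 72 mm wide recess 3 mm deep and a dark rubber floor: the place of the larger round dish. Origin: centre of the plate's underside, on the bench; the recess is central, its floor 4 mm above the origin; z up
- nest_square: fixed aluminium nest plate 94 x 94 mm, 7 mm thick, lying on the bench, with a square, 82 x 82 mm, parallel to x and y, recess 3 mm deep and a dark rubber floor: the place of the square dish. Origin: centre of the plate's underside, on the bench; the recess is central, its floor 4 mm above the origin; z up
- nest_box: fixed aluminium nest plate 120 (along x) x 88 (along y) mm, 7 mm thick, lying on the bench, with a 108 (x) by 76 (y) mm recess 3 mm deep and a dark rubber floor: the place of the slide box. Origin: centre of the plate's underside, on the bench; the recess is central, its floor 4 mm above the origin; z up
- bottle: bystander: loose amber glass bottle, 60 mm in diameter, 105 mm tall, standing on the bench; leave it alone. Origin: centre of its underside
- objective: bystander: loose microscope objective lens, a black and steel cylinder 34 mm in diameter, 44 mm tall, standing on the bench among the nests; leave it alone. Origin: centre of its underside

How it is judged:
By the outcome, as a careful person would: the job done as asked, in the order asked, and still so for the second after the job is handed in, with the robot touching nothing.
It also fails if it takes over 106 s, if anything falls off the work surface, if the arm or the gripper's body presses on something with over 40 N, if the wrist force passes 120 N, or if a joint passes its speed limit or range.

## Robot

A 6-joint arm with a two-finger parallel gripper is mounted at the origin on the work surface. World frame = base frame: x ahead of the robot, y to its left, z up, the work surface at z = 0. Lengths are in m, angles in rad, forces in N, time in s.
With the tool pointing down it reaches from about 0.35 to 0.85 m from the base axis. Payload 8.1 kg.
Tool frame: the origin (TCP) lies midway between the tips of the shut fingers; the grasp point (between the pads) lies 19 mm behind it (robot.grip_point_offset is the distance from the TCP to the grasp point, in m); z points along the fingers, y is the line along which they close (so a half turn about z gives the same grasp; the last joint's range is limited). The gripper opens to 93 mm and grips with 3 to 60 N. Pads are 15 mm wide; open, the fingers measure 128 mm over their backs; the gripper's body (75 mm by 188 mm) begins 65 mm behind the grasp point.
Start: joints at [-1.398, 0.13, 1.488, -0, 1.523, -0.085], TCP at [0.153, -0.58, 0.219] pointing down, gripper open.
Joint ranges: [-2.96, 2.96], [-0.89, 2.26], [0.02, 2.5], [-1.34, 4.48], [0, 2.73], [-2.66, 2.66]. Speed limits (rad/s): [2.39, 2.39, 2.79, 3.14, 3.14, 3.14].

## Interface

Orientations are given as a rotation vector (axis times angle).
In Python, from plant import robot, read_camera, job gives the robot as it stands.
- The arm moves only by the shell command python3 -m inch 'ROWS' [FORCE]. ROWS is JSON, one flat list of numbers, 5 for each row, row after row: the shift along the world's x, y, z in mm, then the turn about the world's z in degrees, then the opening in per cent of the stroke, from 0 (shut) to 100 (fully open). In form: [dx, dy, dz, yaw, hand, dx, dy, dz, yaw, hand, ...]. A call has 1 to 10 rows; each row is the pose to reach, as a shift and turn from the pose commanded when the call began; what a row does not reach only later rows make up. A row lasts 1/12 s, in which the tool goes at most 41.7 mm and 7.16 degrees, less where a joint would pass 70% of its speed; a pose out of reach is approached as far as the arm can. A call with a gripper value outside its range is refused whole. The fingers move at their own pace and stop on an object; FORCE is the grip in N (left out, the last holds). Time passes only in rows, so rows that repeat a pose let the fingers close. It gives the time, the measured TCP pose, the force, the opening and the grip force at its end, in the units of the state.
- robot.read_state(): the state, without advancing time (a new reading comes with each control period).
- read_camera(name): name is "scene" or "top"; returns a dict with "image" (420x560x3 uint8, blue, green, red), "K" (3x3 intrinsics, pixels), "extrinsics" (4x4, takes a point from world to camera coordinates). Camera axes: x right, y down, z forward; pixel columns grow to the right and rows downward; lengths in m; the calibration is good to about 2 mm. A picture is of the moment at which its call begins. There is no depth.
- job.close_job(): hands the job in; it is judged then, once.
The state is a dict: "t": time; "q": joint angles; "dq": joint speeds; "joint_torque": joint torques, N m; "tool_pos": TCP position; "orientation": TCP orientation; "force": force on the tool from outside, world axes, zero at the start; "wrist_torque": the same for the moment, N m; "opening": finger opening in m; "gripper_force": force on a finger pad.
Only numpy, scipy, OpenCV 4.12 (cv2) and the standard library are available. Lean on these libraries where they do the work, as an engineer would, in place of code of your own. Each camera call takes 0.05 s, during which the arm holds its last target. There are 200 camera calls.

## Working session

There is one attempt and no reset: what is moved stays moved. The work goes in short steps, Python scripts to look and compute and a shell command to move; the robot and the scene stay as the last step left them, time stands still between calls to the robot, and variables do not carry over. Pictures are saved under pics/ and viewed, at most 14 in all, crops included, and the job is handed in when it is done.

```bash
mkdir -p pics; python3 - <<'E'
from plant import robot, read_camera
import cv2,numpy as np
for n in("scene","top"):
    c=read_camera(n); cv2.imwrite(f"pics/{n}0.png",c["image"]); np.savez(f"{n}0.npz",**c)
    print(n,c["K"].tolist(),np.round(c["extrinsics"],4).tolist())
s=robot.read_state(); print(s["t"],s["tool_pos"],s["orientation"],s["opening"],s["force"],robot.grip_point_offset)
E
```

```text
scene [[391.86423179385804, 0.0, 281.60266935754316], [0.0, 391.86423179385804, 209.22470856237652], [0.0, 0.0, 1.0]] [[-0.8358, 0.549, 0.0099, 0.4295], [0.4097, 0.6356, -0.6543, -0.2228], [-0.3655, -0.5428, -0.7562, 1.0719], [0.0, 0.0, 0.0, 1.0]]
top [[403.7498543098752, 0.0, 279.9677192431899], [0.0, 403.7498543098752, 206.62300245677508], [0.0, 0.0, 1.0]] [[0.1879, -0.9822, 0.0023, -0.0463], [-0.9626, -0.1847, -0.1982, 0.5543], [0.1951, 0.0351, -0.9802, 0.7987], [0.0, 0.0, 0.0, 1.0]]
0.1 [ 0.15289747 -0.5796488   0.21767485] [-3.11384777e+00 -4.03547265e-01  5.72273692e-05] 0.09282068968379434 [-0.53902869  0.21910591 -0.78641576] 0.0188
```

View pics/top0.png

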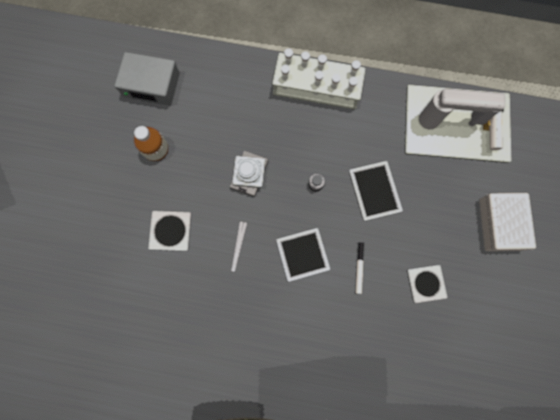

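View pics/scene0.png

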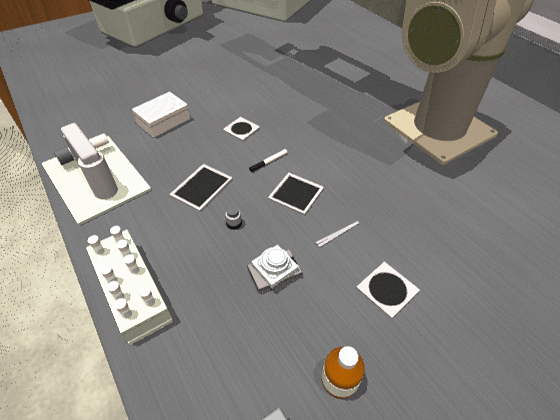

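The top view shows the stack at (249,172), and the nests: round (170,231), square (303,254), box (376,190) and small (428,284). The objective is at (317,182) and the bottle at (150,140). Next I measure each one and take a magnified look at the stack.

```bash
cat > h.py <<'E'
import numpy as np,cv2
def ray(c,uv,z):
    K,E=c["K"],c["extrinsics"];R,t=E[:3,:3],E[:3,3]
    uv=np.atleast_2d(np.asarray(uv,float)); d=(R.T@np.linalg.inv(K)@np.c_[uv,np.ones(len(uv))].T).T
    o=-R.T@t; return o+d*((z-o[2])/d[:,2])[:,None]
def proj(c,P):
    P=np.atleast_2d(P);q=(c["K"]@(c["extrinsics"][:3,:3]@P.T+c["extrinsics"][:3,3:])).T
    return q[:,:2]/q[:,2:]
def rect(P):
    (x,y),(a,b),th=cv2.minAreaRect((P[:,:2]*1000).astype(np.float32)); return [round(v,1) for v in (x,y,a,b,th)]
def blob(mask,seed):
    n,l,s,ce=cv2.connectedComponentsWithStats(mask.astype(np.uint8),connectivity=4)
    i=l[int(seed[1]),int(seed[0])]
    c,_=cv2.findContours((l==i).astype(np.uint8),cv2.RETR_EXTERNAL,cv2.CHAIN_APPROX_NONE)
    c=max(c,key=len)[:,0]; return c,ce[i],s[i]
E
python3 - <<'E'
from h import *
S={"top":dict(round=(170,231),square=(303,254),box=(376,190),small=(428,284)),
"scene":dict(round=(388,289),square=(297,193),box=(201,187),small=(241,128))}
for n in S:
    c=dict(np.load(n+"0.npz")); g=cv2.cvtColor(c["image"],cv2.COLOR_BGR2GRAY)
    for k,uv in S[n].items():
        con,ce,st=blob(g<30,uv); Pd=ray(c,con,.004)
        f=(con.mean(0))
        # plate: fill from bright ring next to recess
        m=(g>120)|(cv2.drawContours(np.zeros_like(g),[con[:,None]],-1,1,-1)>0); m=cv2.morphologyEx(m.astype(np.uint8),cv2.MORPH_CLOSE,np.ones((3,3)))
        cp,_,sp=blob(m,uv)
        print(n,k,"dark",rect(Pd),ray(c,ce,.004)[0,:2].round(4),"plate",rect(ray(c,cp,.007)))
    if n=="top": x0,y0,x1,y1=215,140,285,205
    else: x0,y0,x1,y1=235,235,315,300
    cv2.imwrite(f"pics/{n}0z.png",cv2.resize(c["image"][y0:y1,x0:x1],None,fx=9,fy=9,interpolation=cv2.INTER_CUBIC))
E
```

```text
top round dark [606.2, 67.8, 969.4, 1400.4, 10.9] [0.5567 0.0603] plate [605.5, 67.7, 966.1, 1395.7, 10.9]
top square dark [606.2, 67.8, 969.4, 1400.4, 10.9] [0.5567 0.0603] plate [605.5, 67.7, 966.1, 1395.7, 10.9]
top box dark [606.2, 67.8, 969.4, 1400.4, 10.9] [0.5567 0.0603] plate [605.5, 67.7, 966.1, 1395.7, 10.9]
top small dark [606.2, 67.8, 969.4, 1400.4, 10.9] [0.5567 0.0603] plate [605.5, 67.7, 966.1, 1395.7, 10.9]
scene round dark [303.1, -263.3, 1568.8, 2302.9, 58.2] [0.5292 0.0159] plate [305.5, -259.9, 1561.6, 2292.4, 58.2]
scene square dark [303.1, -263.3, 1568.8, 2302.9, 58.2] [0.5292 0.0159] plate [305.5, -259.9, 1561.6, 2292.4, 58.2]
scene box dark [303.1, -263.3, 1568.8, 2302.9, 58.2] [0.5292 0.0159] plate [305.5, -259.9, 1561.6, 2292.4, 58.2]
scene small dark [303.1, -263.3, 1568.8, 2302.9, 58.2] [0.5292 0.0159] plate [305.5, -259.9, 1561.6, 2292.4, 58.2]
```

View pics/top0z.png

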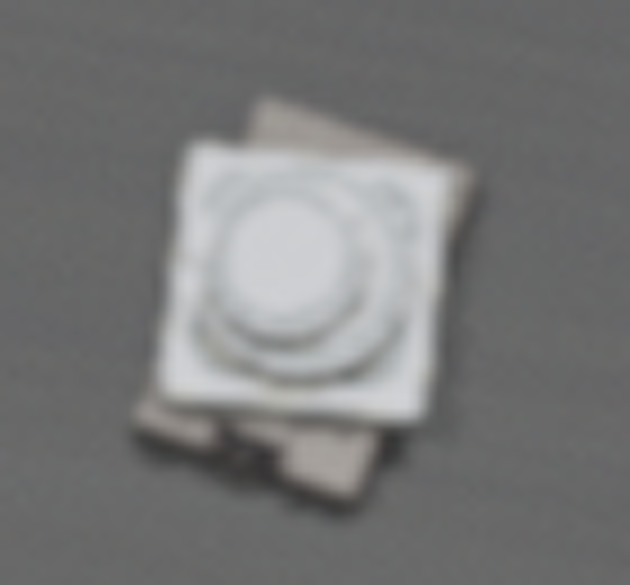

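View pics/scene0z.png

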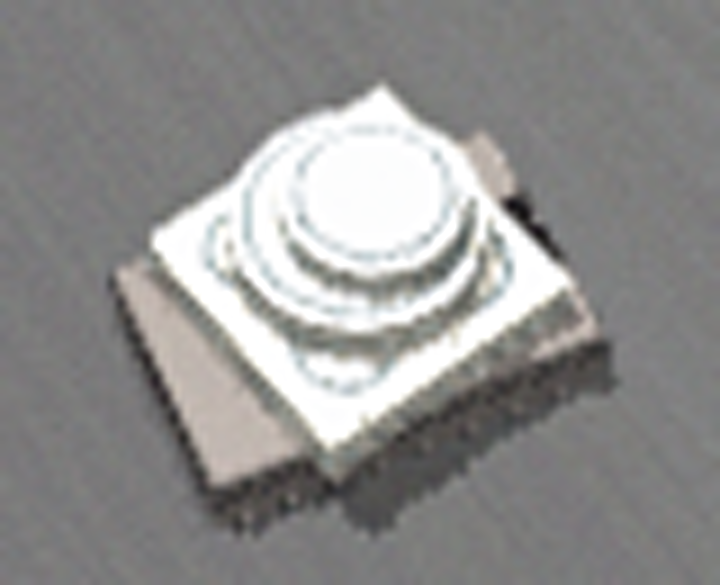

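The top crop shows the small dish centred near (289,253) and the round dish near (303,270). The square dish's corners are (187,143), (450,168), (428,420) and (160,392). The box's corners are (265,98), (478,170), (360,500) and (135,415). My nest mask leaked into the bench, so I'll redo it with white plates and their holes.

```bash
python3 - <<'E'
from h import *
S={"top":dict(round=(170,231),square=(303,254),box=(376,190),small=(428,284)),
"scene":dict(round=(388,289),square=(297,193),box=(201,187),small=(241,128))}
for n in S:
    c=dict(np.load(n+"0.npz")); g=cv2.cvtColor(c["image"],cv2.COLOR_BGR2GRAY)
    for k,uv in S[n].items():
        x,y=uv; r=40; o=np.array([x-r,y-r]); p=g[y-r:y+r,x-r:x+r]
        wh=((p>130)).astype(np.uint8)
        cs,h=cv2.findContours(wh,cv2.RETR_CCOMP,cv2.CHAIN_APPROX_NONE)
        i=max([j for j in range(len(cs)) if h[0][j][3]<0 and cv2.pointPolygonTest(cs[j],(r,r),False)>0],key=lambda j:cv2.contourArea(cs[j]),default=None)
        hole=max([j for j in range(len(cs)) if h[0][j][3]>=0],key=lambda j:cv2.contourArea(cs[j]),default=None)
        print(n,k,p[r,r],"plate",None if i is None else rect(ray(c,cs[i][:,0]+o,.007)),"hole",None if hole is None else rect(ray(c,cs[hole][:,0]+o,.006)))
def z(n,pts,h,off):
    c=dict(np.load(n+"0.npz")); return ray(c,(np.array(pts)+.5)/9-.5+off,h)[:,:2]*1000
O={"top":np.array([215,140]),"scene":np.array([235,235])}
A={"top":[[(289,253)],[(303,270)],[(187,143),(450,168),(428,420),(160,392)],[(265,98),(478,170),(360,500),(135,415)]],
"scene":[[(376,192)],[(364,222)],[(382,85),(150,243),(330,450),(572,288)],[(118,275),(212,487),(600,335),(488,135)]]}
for n in A:
    for pts,h,nm in zip(A[n],(.060,.049,.035,.020),("small","round","square","box")):
        P=z(n,pts,h,O[n])
        print(n,nm,P.mean(0).round(1),rect(P/1000) if len(P)>1 else "", P.round(0).tolist() if len(P)>1 else"")
    print("uv round width")
c=dict(np.load("top0.npz")); print("bottle",ray(c,(152,148),.0).round(3),"obj",ray(c,(317,180),.044).round(3), ray(dict(np.load("scene0.npz")),(232.5,213),.044).round(3))
E
```

```text
top round 42 plate [464.7, 291.1, 87.9, 88.2, 8.6] hole [464.3, 290.6, 71.1, 70.4, 57.4]
top square 42 plate [468.4, -8.1, 98.0, 98.6, 26.5] hole [468.5, -8.1, 83.5, 83.7, 26.5]
top box 42 plate [641.6, -144.2, 124.3, 92.1, 24.8] hole [641.2, -143.8, 109.8, 77.8, 24.8]
top small 41 plate [457.0, -283.1, 73.6, 73.4, 19.1] hole [457.0, -282.5, 55.7, 55.0, 54.0]
scene round 55 plate [466.4, 282.4, 87.6, 102.8, 8.3] hole [465.5, 290.4, 71.4, 72.8, 3.8]
scene square 55 plate [463.0, -12.2, 113.0, 97.3, 26.5] hole [469.6, -8.1, 85.6, 84.8, 26.5]
scene box 54 plate [642.6, -145.3, 125.0, 90.7, 25.1] hole [642.6, -143.8, 111.1, 78.3, 24.8]
scene small 49 plate [458.1, -284.5, 75.6, 75.0, 18.9] hole [458.0, -283.3, 58.3, 56.3, 27.1]
top small [622.6 144.8]  
top round [622.1 142.2]  
top square [623.7 142.8] [623.6, 142.7, 64.3, 66.8, 5.2] [[653.0, 179.0], [659.0, 114.0], [595.0, 106.0], [589.0, 172.0]]
top box [624.4 143.1] [624.4, 142.4, 60.0, 89.7, 80.4] [[673.0, 165.0], [664.0, 108.0], [575.0, 120.0], [586.0, 179.0]]
uv round width
scene small [622.1 146.1]  
scene round [624.2 144.7]  
scene square [625.6 144.8] [625.8, 144.1, 63.4, 65.3, 4.5] [[597.0, 109.0], [660.0, 117.0], [654.0, 179.0], [592.0, 174.0]]
scene box [626.5 145.2] [626.6, 145.0, 56.1, 88.5, 81.1] [[665.0, 111.0], [675.0, 166.0], [587.0, 179.0], [579.0, 124.0]]
uv round width
bottle [[0.645 0.379 0.   ]] obj [[ 0.629 -0.009  0.044]] [[ 0.635 -0.001  0.044]]
```

All sizes check out, and both views agree to about 2 mm:

| Item | Position (mm) | Yaw |
|---|---|---|
| Stack (approx. centre) | (623, 144) | square dish 5.3°, box −8.5° |
| nest_small | (457.5, −283) | n/a |
| nest_round | (465, 290.5) | n/a |
| nest_square | (469, −8) | 26.5° |
| nest_box | (642, −144) | 24.8° |

The closing line is now at −75°. I'm moving to above the stack.

```bash
python3 -m inch '[470,725,-60,0,100,470,725,-60,0,100,470,725,-60,0,100,470,725,-60,0,100,470,725,-60,0,100,470,725,-60,0,100,470,725,-60,0,100,470,725,-60,0,100,470,725,-60,0,100,470,725,-60,0,100]' 15
```

```text
t: 0.93
tool_pos: [0.3795, -0.2294, 0.1894]
orientation: [-3.116, -0.403, 0.0]
force: [0.8, 0.2, 0.5]
opening: 0.0931
gripper_force: 0.0
```

```bash
python3 -m inch '[243,375,-70,0,100,243,375,-70,0,100,243,375,-70,0,100,243,375,-70,0,100,243,375,-70,0,100,243,375,-70,0,100,243,375,-70,0,100,243,375,-70,0,100,243,375,-70,0,100,243,375,-70,0,100]'; python3 -m inch '[0,0,0,0,100,0,0,0,0,100]'; python3 -m inch '[0,0,0,0,100,0,0,0,0,100]'
```

```text
t: 1.77
tool_pos: [0.6033, 0.1161, 0.1243]
orientation: [3.115, 0.404, -0.001]
force: [0.3, 0.3, 0.6]
opening: 0.093
gripper_force: 0.0
t: 1.93
tool_pos: [0.6022, 0.1159, 0.1229]
orientation: [-3.115, -0.409, 0.006]
force: [-0.1, 0.0, -0.3]
opening: 0.0929
gripper_force: 0.0
t: 2.1
tool_pos: [0.6027, 0.113, 0.1256]
orientation: [3.115, 0.402, 0.0]
force: [-0.0, 0.5, 0.0]
opening: 0.0932
gripper_force: 0.0
```

```bash
python3 -m inch '[19,31,-20,0,100,19,31,-45,0,100,19,31,-60,0,100,19,31,-66,0,100,19,31,-69,0,100,19,31,-72,0,100,19,31,-72,0,100]'; python3 - <<'E'
from plant import robot,read_camera
from h import *
s=robot.read_state();print(s["tool_pos"],s["q"].round(3) if hasattr(s["q"],"round") else s["q"])
c=read_camera("scene"); t=read_camera("top")
p=proj(c,[[.6225,.1455,.055]])[0].astype(int);q=proj(t,[[.6225,.1455,.055]])[0].astype(int);print(p,q)
a=c["image"][p[1]-40:p[1]+40,p[0]-45:p[0]+45];b=t["image"][q[1]-40:q[1]+40,q[0]-45:q[0]+45]
cv2.imwrite("pics/g1.png",cv2.resize(np.hstack([a,b]),None,fx=4.4,fy=6))
E
```

```text
t: 2.68
tool_pos: [0.6225, 0.1444, 0.0544]
orientation: [3.116, 0.402, 0.003]
force: [0.1, -0.3, -0.8]
opening: 0.093
gripper_force: 0.0
[0.62254178 0.14437491 0.05442119] [ 0.148  0.36   1.529 -0.     1.251  1.462]
[275 257] [246 168]
```

View pics/g1.png

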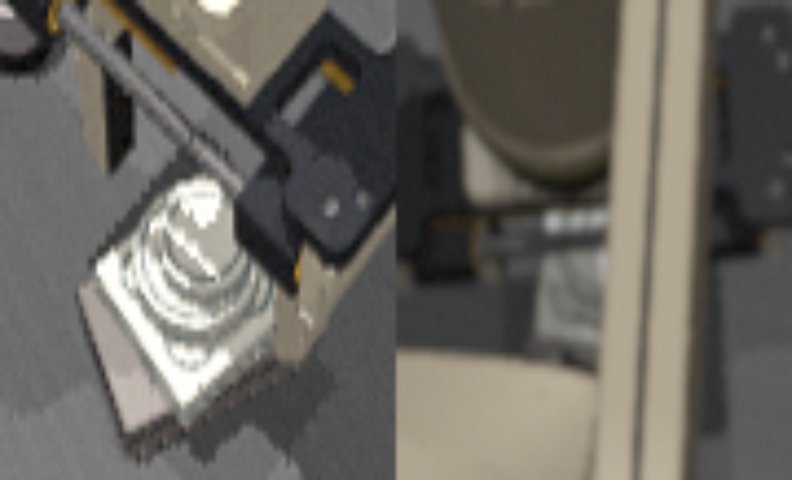

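In the scene view (left half) the fingers straddle the small dish, with the right tip near (300,350) in the crop. I'm closing.

```bash
python3 -m inch '[0,0,0,0,20,0,0,0,0,20,0,0,0,0,20,0,0,0,0,20,0,0,0,0,20,0,0,0,0,20,0,0,0,0,20,0,0,0,0,20,0,0,0,0,20,0,0,0,0,20]' 12
```

```text
t: 3.62
tool_pos: [0.6219, 0.1451, 0.0532]
orientation: [-3.116, -0.404, 0.0]
force: [0.4, -0.6, 0.1]
opening: 0.0386
gripper_force: 12.0
```

Gripped at 38.6 mm. Now lifting and carrying it to nest_small.

```bash
python3 -m inch '[0,0,2,0,20,0,0,8,0,20,0,0,25,0,20,0,0,45,0,20,-165,-428,45,0,20,-165,-428,45,0,20,-165,-428,45,0,20,-165,-428,45,0,20,-165,-428,45,0,20,-165,-428,45,0,20]'; python3 - <<'E'
from plant import robot;print(robot.read_state()["tool_pos"])
E
```

```text
t: 4.45
tool_pos: [0.5313, -0.0898, 0.0991]
orientation: [3.115, 0.404, 0.002]
force: [0.3, -0.1, -0.4]
opening: 0.0381
gripper_force: 12.0
[ 0.53131823 -0.08979167  0.09912619]
```

```bash
python3 -m inch '[-75,-195,0,0,20,-75,-195,0,0,20,-75,-195,0,0,20,-75,-195,0,0,20,-75,-195,0,0,20,-75,-195,0,0,20,-75,-195,-30,0,20,-75,-195,-55,0,20,-75,-195,-70,0,20,-75,-195,-76,0,20]';python3 -m inch '[0,0,0,0,20,0,0,0,0,20,0,0,0,0,20]'; python3 - <<'E'
from plant import robot,read_camera
from h import *
s=robot.read_state();print(s["tool_pos"],s["force"])
c=read_camera("scene"); t=read_camera("top")
P=[[.4575,-.283,.01]]
p=proj(c,P)[0].astype(int);q=proj(t,P)[0].astype(int);print(p,q)
a=c["image"][p[1]-40:p[1]+40,p[0]-45:p[0]+45];b=t["image"][q[1]-40:q[1]+40,q[0]-45:q[0]+45]
cv2.imwrite("pics/p1.png",cv2.resize(np.hstack([a,b]),None,fx=4.4,fy=6))
E
```

```text
t: 5.28
tool_pos: [0.4554, -0.282, 0.0199]
orientation: [-3.113, -0.403, 0.004]
force: [-0.8, 0.4, -0.8]
opening: 0.0388
gripper_force: 12.0
t: 5.53
tool_pos: [0.4582, -0.2838, 0.024]
orientation: [3.114, 0.404, 0.003]
force: [0.8, 0.5, 0.0]
opening: 0.0386
gripper_force: 12.0
[ 0.45819633 -0.28379516  0.02399024] [0.78764884 0.52721139 0.00618498]
[241 126] [427 282]
```

View pics/p1.png

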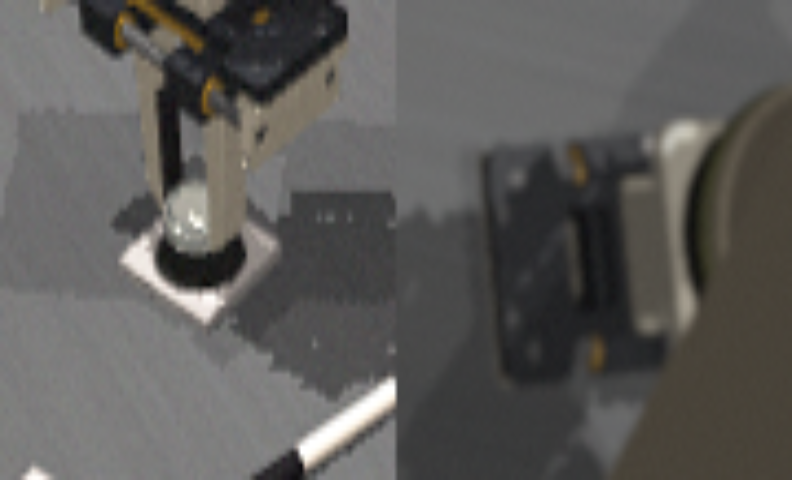

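The small dish hangs over the dark recess, with dish at about (190,215) and recess at (200,255) in the left crop. I'm lowering it slowly.

```bash
python3 -m inch '[0,0,-4,0,20,0,0,-8,0,20,0,0,-10,0,20,0,0,-11,0,20,0,0,-12,0,20,0,0,-12.5,0,20,0,0,-13,0,20,0,0,-13,0,20]';python3 -m inch '[0,0,-0.5,0,20,0,0,-0.5,0,20]';python3 -m inch '[0,0,-0.5,0,20,0,0,-0.5,0,20]'
```

```text
t: 6.3
tool_pos: [0.457, -0.2832, 0.0092]
orientation: [-3.115, -0.404, 0.0]
force: [0.7, -0.4, -0.2]
opening: 0.0385
gripper_force: 12.0
t: 6.47
tool_pos: [0.4571, -0.2832, 0.0088]
orientation: [3.115, 0.404, 0.0]
force: [0.5, -0.0, -0.2]
opening: 0.0386
gripper_force: 12.0
t: 6.63
tool_pos: [0.457, -0.2832, 0.0083]
orientation: [-3.116, -0.404, -0.0]
force: [0.7, -0.1, -0.2]
opening: 0.0381
gripper_force: 12.0
```

```bash
python3 -m inch '[0,0,-0.5,0,20,0,0,-0.5,0,20]';python3 - <<'E'
from plant import robot,read_camera
from h import *
s=robot.read_state();print(s["tool_pos"],s["force"])
c=read_camera("scene")
a=c["image"][100:150,205:275]
cv2.imwrite("pics/p1b.png",cv2.resize(a,None,fx=10,fy=10,interpolation=cv2.INTER_CUBIC))
E
```

```text
t: 6.8
tool_pos: [0.4571, -0.2832, 0.0082]
orientation: [3.115, 0.404, 0.0]
force: [-1.7, 1.6, 3.9]
opening: 0.0387
gripper_force: 12.0
[ 0.45710786 -0.28324425  0.00816737] [-1.70734196  1.59100467  3.92421262]
```

View pics/p1b.png

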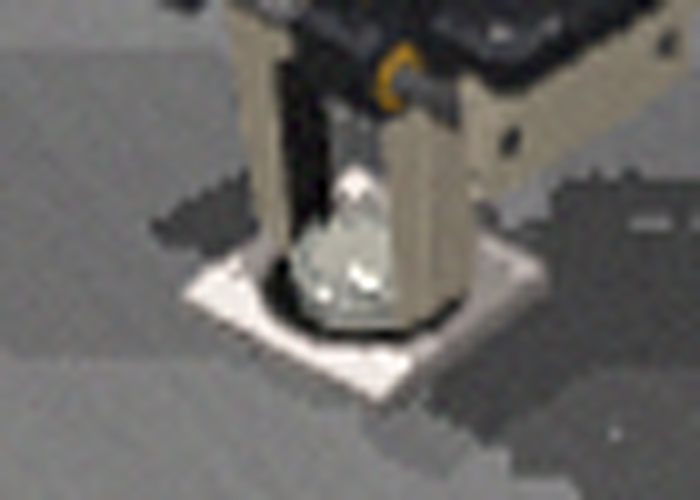

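Contact shows as 3.9 N, and the dish lies flat and central in the recess, at about (345,270) in the crop. I'm opening and lifting.

```bash
python3 -m inch '[0,0,0,0,44,0,0,0,0,48,0,0,0,0,55,0,0,0,0,65,0,0,0,0,75,0,0,5,0,75,0,0,20,0,75,0,0,60,0,80,0,0,90,0,100,0,0,90,0,100]';  python3 -m inch '[165,428,0,0,100,165,428,0,0,100,165,428,0,0,100,165,428,0,0,100]'; python3 - <<'E'
from plant import robot,read_camera
from h import *
c=read_camera("scene"); t=read_camera("top"); np.savez("scene1.npz",**c); np.savez("top1.npz",**t)
p=(274,262);a=c["image"][225:305,235:315]; b=c["image"][90:170,200:280]
cv2.imwrite("pics/s1.png",cv2.resize(np.hstack([a,b]),None,fx=5,fy=5,interpolation=cv2.INTER_CUBIC))
E
```

```text
t: 7.68
tool_pos: [0.4608, -0.286, 0.1056]
orientation: [3.108, 0.403, 0.012]
force: [1.0, -1.0, 1.3]
opening: 0.0827
gripper_force: 0.0
t: 8.02
tool_pos: [0.5175, -0.1263, 0.0983]
orientation: [3.115, 0.402, 0.001]
force: [1.3, -0.8, 0.1]
opening: 0.0931
gripper_force: 0.0
```

View pics/s1.png

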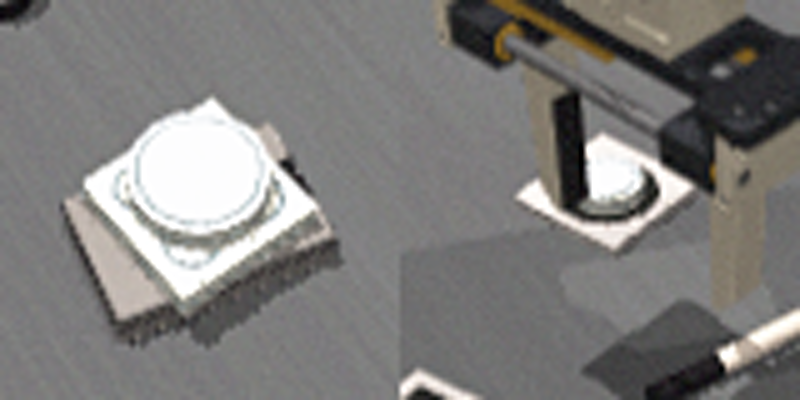

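The small dish lies flat in its nest. The rest of the stack is intact, and the round dish's lid is centred at crop (200,172). Computing its position.

```bash
python3 - <<'E'
from h import *
c=dict(np.load("scene1.npz"))
P=np.array([(200,172),(133,172),(268,172),(200,110),(200,233),(211,97),(84,185),(188,300),(320,206)])/5-.4+[235,225]
print(ray(c,P[:5],.049).round(4)[:,:2]); Q=ray(c,P[5:],.035); print(rect(Q),Q.mean(0))
E
```

```text
[[0.6245 0.1439]
 [0.6454 0.1304]
 [0.6033 0.1577]
 [0.6094 0.1202]
 [0.6388 0.1661]]
[625.0, 144.6, 63.4, 64.8, 6.3] [0.62487529 0.14489706 0.035     ]
```

```bash
python3 -m inch '[107,271,0,0,100,107,271,0,0,100,107,271,0,0,100,107,271,0,0,100,107,271,0,0,100,107,271,0,0,100,107,271,0,0,100,107,271,-25,0,100,107,271,-45,0,100,107,271,-54,0,100]'; python3 -m inch '[0,0,-3,0,100,0,0,-4.5,0,100,0,0,-4.5,0,100]'; python3 -m inch '[0,0,0,0,80,0,0,0,0,40,0,0,0,0,40,0,0,0,0,40,0,0,0,0,40,0,0,0,0,40,0,0,0,0,40,0,0,0,0,40]' 12
```

```text
t: 8.95
tool_pos: [0.6224, 0.1434, 0.0406]
orientation: [3.115, 0.406, -0.006]
force: [-0.8, 0.4, -1.5]
opening: 0.0931
gripper_force: 0.0
t: 9.2
tool_pos: [0.6245, 0.1426, 0.04]
orientation: [3.116, 0.402, 0.001]
force: [-1.4, 0.7, -0.5]
opening: 0.0929
gripper_force: 0.0
t: 9.87
tool_pos: [0.624, 0.1433, 0.0394]
orientation: [3.115, 0.404, 0.0]
force: [-0.7, -0.8, 1.7]
opening: 0.0536
gripper_force: 12.0
```

```bash
python3 -m inch '[0,0,2,0,40,0,0,8,0,40,0,0,25,0,40,0,0,40,0,40,-159,147,40,0,40,-159,147,40,0,40,-159,147,40,0,40,-159,147,40,0,40,-159,147,40,0,40,-159,147,40,0,40]'; python3 -m inch '[0,0,-30,0,40,0,0,-50,0,40,0,0,-60,0,40,0,0,-64,0,40,0,0,-66,0,40,0,0,-67,0,40,0,0,-68,0,40,0,0,-69,0,40,0,0,-69.5,0,40,0,0,-69.5,0,40]'; python3 -m inch '[0,0,-0.5,0,40,0,0,-0.5,0,40]'; python3 -m inch '[0,0,-0.5,0,40,0,0,-0.5,0,40]'
```

```text
t: 10.7
tool_pos: [0.4606, 0.2938, 0.0795]
orientation: [-3.113, -0.409, 0.003]
force: [-1.2, 0.6, -1.1]
opening: 0.0533
gripper_force: 12.0
t: 11.53
tool_pos: [0.4654, 0.2904, 0.0103]
orientation: [-3.115, -0.403, -0.001]
force: [0.2, -0.2, -0.4]
opening: 0.0533
gripper_force: 12.0
t: 11.7
tool_pos: [0.4651, 0.2904, 0.0094]
orientation: [-3.115, -0.404, -0.0]
force: [0.5, 0.1, -1.1]
opening: 0.0539
gripper_force: 12.0
t: 11.87
tool_pos: [0.4649, 0.2903, 0.0087]
orientation: [3.115, 0.404, -0.0]
force: [-0.5, 0.3, -0.3]
opening: 0.0538
gripper_force: 12.0
```

```bash
python3 -m inch '[0,0,-0.5,0,40,0,0,-0.5,0,40]'; python3 -m inch '[0,0,-0.3,0,40,0,0,-0.3,0,40]'; python3 - <<'E'
from plant import robot,read_camera
from h import *
c=read_camera("scene")
cv2.imwrite("pics/p2.png",cv2.resize(c["image"][250:320,345:435],None,fx=8,fy=8,interpolation=cv2.INTER_CUBIC))
E
```

```text
t: 12.03
tool_pos: [0.465, 0.2904, 0.0084]
orientation: [-3.116, -0.404, -0.0]
force: [-0.1, 0.5, 1.2]
opening: 0.0533
gripper_force: 12.0
t: 12.2
tool_pos: [0.465, 0.2904, 0.0084]
orientation: [-3.116, -0.404, -0.0]
force: [-2.5, -1.6, 3.9]
opening: 0.0536
gripper_force: 12.0
```

View pics/p2.png

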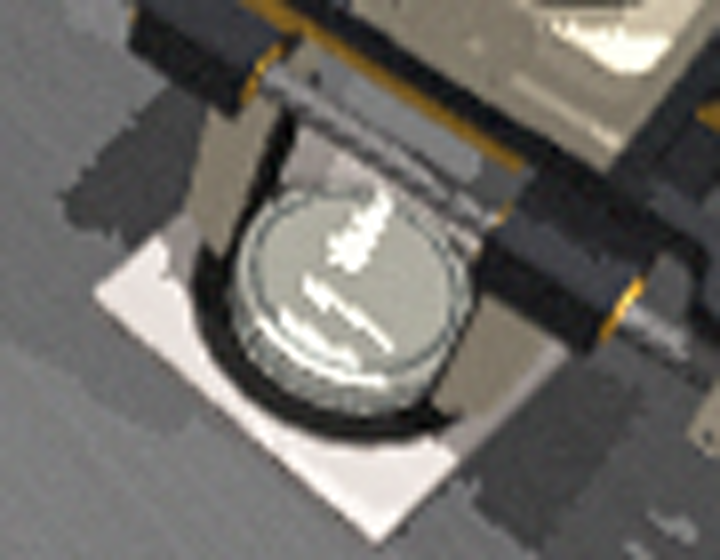

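The round dish sits inside its recess with about 4 N of contact, its lid at (350,280) in the crop. I'm releasing, retreating partway, and looking at the square dish.

```bash
python3 -m inch '[0,0,0,0,59,0,0,0,0,62,0,0,0,0,68,0,0,0,0,76,0,0,0,0,82,0,0,5,0,82,0,0,20,0,85,0,0,60,0,90,0,0,80,0,100,0,0,80,-9.5,100]'; python3 -m inch '[-5,-100,0,-3,100,-5,-100,0,-3,100,-5,-100,0,-3,100]'; python3 - <<'E'
from plant import robot,read_camera
from h import *
s=robot.read_state();print(s["tool_pos"])
c=read_camera("scene"); t=read_camera("top"); np.savez("scene2.npz",**c); np.savez("top2.npz",**t)
a=c["image"][225:305,235:315]; b=c["image"][250:330,350:430]
cv2.imwrite("pics/s2.png",cv2.resize(np.hstack([a,b]),None,fx=5,fy=5,interpolation=cv2.INTER_CUBIC))
E
```

```text
t: 13.08
tool_pos: [0.4686, 0.2922, 0.0945]
orientation: [-3.131, -0.212, -0.014]
force: [1.1, 0.2, 1.0]
opening: 0.0911
gripper_force: 0.0
t: 13.33
tool_pos: [0.4595, 0.1872, 0.0881]
orientation: [3.137, 0.126, -0.0]
force: [-0.0, 0.1, -0.3]
opening: 0.093
gripper_force: 0.0
[0.45946939 0.18722366 0.08812457]
```

View pics/s2.png

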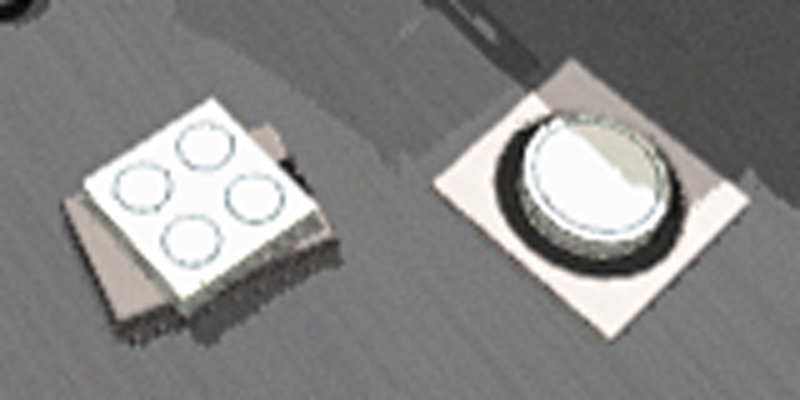

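The round dish lies flat in its nest. The square dish still sits on the box undisturbed, its four rings visible at (143,187), (205,147), (255,198) and (191,241) in the left crop.

```bash
python3 - <<'E'
from h import *
c=dict(np.load("scene2.npz")); g=cv2.cvtColor(c["image"],cv2.COLOR_BGR2GRAY)
P=np.array([(143,187),(205,147),(255,198),(191,241)])/5-.4+[235,225]
Q=ray(c,P,.035); print("rings",rect(Q),Q.mean(0))
con,ce,st=blob(g>225,(274,262)); print("lid",rect(ray(c,con,.035)))
E
```

```text
rings [625.0, 143.6, 30.4, 29.9, 5.2] [0.62507724 0.14362979 0.035     ]
lid [625.7, 144.5, 63.3, 63.0, 5.5]
```

```bash
python3 -m inch '[165,-46.5,0,0.7,100,165,-46.5,0,0.7,100,165,-46.5,0,0.7,100,165,-46.5,0,0.7,100,165,-46.5,0,0.7,100,165,-46.5,0,0.7,100,165,-46.5,-25,0.7,100,165,-46.5,-45,0.7,100,165,-46.5,-56,0.7,100,165,-46.5,-59,0.7,100]'; python3 -m inch '[0,0,-3,0,100,0,0,-4.8,0,100,0,0,-4.8,0,100,0,0,-4.8,0,100]'; python3 -m inch '[0,0,0,0,85,0,0,0,0,55,0,0,0,0,55,0,0,0,0,55,0,0,0,0,55,0,0,0,0,55,0,0,0,0,55]' 14
```

```text
t: 14.27
tool_pos: [0.622, 0.1447, 0.0264]
orientation: [3.138, 0.147, -0.007]
force: [-0.2, 0.4, 0.8]
opening: 0.0931
gripper_force: 0.0
t: 14.6
tool_pos: [0.6257, 0.1441, 0.0255]
orientation: [-3.138, -0.146, -0.003]
force: [-0.6, 0.3, -0.4]
opening: 0.0931
gripper_force: 0.0
t: 15.18
tool_pos: [0.625, 0.1438, 0.0243]
orientation: [3.138, 0.145, 0.0]
force: [0.1, 0.6, 0.8]
opening: 0.0641
gripper_force: 14.0
```

```bash
python3 -m inch '[0,0,2,0,55,0,0,8,0,55,0,0,25,0,55,0,0,40,0,55,-156,-152,40,21.2,55,-156,-152,40,21.2,55,-156,-152,40,21.2,55,-156,-152,40,21.2,55,-156,-152,40,21.2,55,-156,-152,40,21.2,55]'; python3 -m inch '[0,0,-25,0,55,0,0,-38,0,55,0,0,-46,0,55,0,0,-50,0,55,0,0,-52,0,55,0,0,-53,0,55,0,0,-54,0,55,0,0,-54.5,0,55,0,0,-54.5,0,55]'; python3 -m inch '[0,0,-0.5,0,55,0,0,-0.5,0,55]'; python3 -m inch '[0,0,-0.5,0,55,0,0,-0.5,0,55]'
```

```text
t: 16.02
tool_pos: [0.4644, -0.0108, 0.0632]
orientation: [3.058, 0.718, -0.006]
force: [-1.4, 0.7, 0.1]
opening: 0.064
gripper_force: 14.0
t: 16.77
tool_pos: [0.4694, -0.0081, 0.0101]
orientation: [3.058, 0.721, 0.001]
force: [0.5, -0.5, -1.0]
opening: 0.0637
gripper_force: 14.0
t: 16.93
tool_pos: [0.4692, -0.0082, 0.0094]
orientation: [3.058, 0.72, 0.001]
force: [0.5, -0.0, -0.9]
opening: 0.0641
gripper_force: 14.0
t: 17.1
tool_pos: [0.469, -0.0082, 0.0087]
orientation: [3.058, 0.72, 0.0]
force: [-0.3, -0.1, -0.5]
opening: 0.0639
gripper_force: 14.0
```

```bash
python3 -m inch '[0,0,-0.5,0,55,0,0,-0.5,0,55]'; python3 -m inch '[0,0,-0.3,0,55,0,0,-0.3,0,55]'; python3 - <<'E'
from plant import robot,read_camera
from h import *
c=read_camera("scene")
cv2.imwrite("pics/p3.png",cv2.resize(c["image"][155:235,245:345],None,fx=7,fy=7,interpolation=cv2.INTER_CUBIC))
E
```

```text
t: 17.27
tool_pos: [0.4691, -0.0082, 0.0082]
orientation: [3.058, 0.72, 0.0]
force: [-0.4, -0.6, -0.3]
opening: 0.0636
gripper_force: 14.0
t: 17.43
tool_pos: [0.4691, -0.0082, 0.0082]
orientation: [3.058, 0.72, 0.0]
force: [-2.2, -0.1, 5.0]
opening: 0.064
gripper_force: 14.0
```

View pics/p3.png

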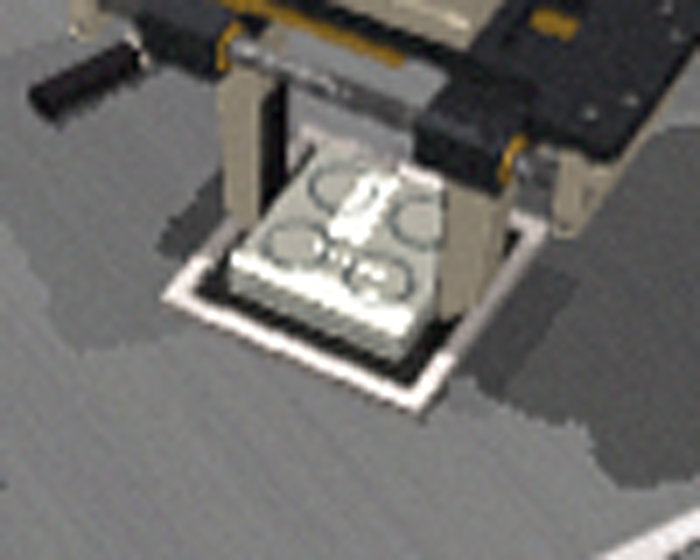

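The square dish lies in its recess, aligned with the rim, and contact reads 5 N. I'm releasing and then measuring the box.

```bash
python3 -m inch '[0,0,0,0,70,0,0,0,0,73,0,0,0,0,77,0,0,0,0,82,0,0,0,0,86,0,0,5,0,86,0,0,20,0,86,0,0,50,0,90,0,0,80,0,100,0,0,80,0,100]'; python3 -m inch '[-30,-60,0,-35,100,-30,-60,0,-35,100,-30,-60,0,-35,100,-30,-60,0,-35,100,-30,-60,0,-35,100]'; python3 - <<'E'
from plant import robot,read_camera
from h import *
s=robot.read_state();print(s["tool_pos"])
c=read_camera("scene"); t=read_camera("top"); np.savez("scene3.npz",**c); np.savez("top3.npz",**t)
a=c["image"][225:305,235:315]; b=c["image"][160:240,255:335]
cv2.imwrite("pics/s3.png",cv2.resize(np.hstack([a,b]),None,fx=5,fy=5,interpolation=cv2.INTER_CUBIC))
E
```

```text
t: 18.32
tool_pos: [0.4731, -0.0087, 0.0945]
orientation: [3.055, 0.72, 0.014]
force: [-0.2, -0.3, 1.3]
opening: 0.0913
gripper_force: 0.0
t: 18.73
tool_pos: [0.4389, -0.0687, 0.0881]
orientation: [3.132, -0.245, 0.001]
force: [-0.2, 0.2, -0.2]
opening: 0.0931
gripper_force: 0.0
[ 0.43887226 -0.06872945  0.0880584 ]
```

View pics/s3.png

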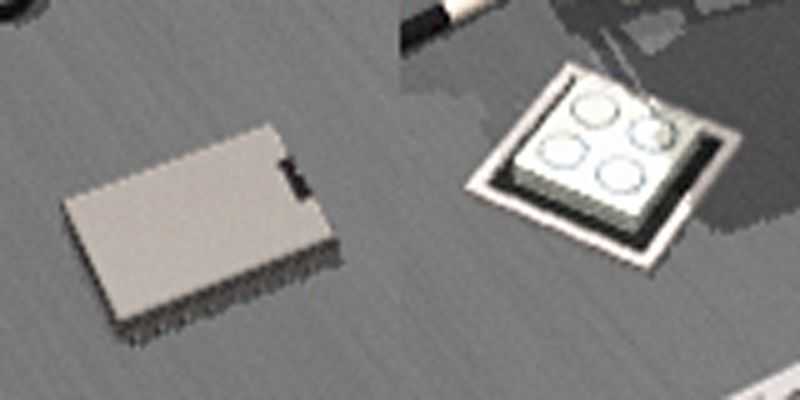

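The square dish lies flat in its nest. The box is now uncovered, with lid corners at (63,203), (268,124), (332,236) and (116,322) in the left crop.

```bash
python3 - <<'E'
from h import *
c=dict(np.load("scene3.npz")); g=cv2.cvtColor(c["image"],cv2.COLOR_BGR2GRAY)
P=np.array([(63,203),(268,124),(332,236),(116,322)])/5-.4+[235,225]
Q=ray(c,P,.020); print(rect(Q),Q.mean(0),Q[:,:2].round(4).tolist())
con,ce,st=blob(g>145,(274,269)); print("lid",rect(ray(c,con,.02)))
t=dict(np.load("top3.npz")); g=cv2.cvtColor(t["image"],cv2.COLOR_BGR2GRAY)
uv=proj(t,[[.625,.144,.02]])[0]; print(uv,g[int(uv[1])-25:int(uv[1])+25:5,int(uv[0])]); con,ce,st=blob(g>140,uv); print(rect(ray(t,con,.02)))
E
```

```text
[627.4, 144.7, 56.7, 88.8, 81.5] [0.62716689 0.14489526 0.02      ] [[0.6661, 0.111], [0.5793, 0.1232], [0.5878, 0.1793], [0.6755, 0.1661]]
lid [625.9, 144.8, 56.1, 88.8, 81.4]
[248.65236736 171.92965568] [ 98 108 146 147 149 149 149 151 151 150]
[623.9, 144.0, 53.3, 85.3, 81.3]
```

```bash
python3 -m inch '[186.5,213,0,0,100,186.5,213,0,0,100,186.5,213,0,0,100,186.5,213,0,0,100,186.5,213,0,0,100,186.5,213,0,0,100,186.5,213,0,0,100,186.5,213,-30,0,100,186.5,213,-55,0,100,186.5,213,-70,0,100]'; python3 -m inch '[0,0,-6,0,100,0,0,-10,0,100,0,0,-12,0,100,0,0,-13,0,100,0,0,-13,0,100]'; python3 -m inch '[0,0,0,0,85,0,0,0,0,50,0,0,0,0,50,0,0,0,0,50,0,0,0,0,50,0,0,0,0,50,0,0,0,0,50]' 25
```

```text
t: 19.67
tool_pos: [0.6239, 0.1455, 0.0145]
orientation: [3.133, -0.224, -0.005]
force: [-0.8, 0.9, -0.6]
opening: 0.093
gripper_force: 0.0
t: 20.08
tool_pos: [0.6265, 0.1447, 0.0064]
orientation: [-3.132, 0.233, -0.003]
force: [0.2, 0.3, -0.1]
opening: 0.0934
gripper_force: 0.0
t: 20.67
tool_pos: [0.6255, 0.1448, 0.005]
orientation: [3.133, -0.232, 0.0]
force: [0.5, -0.7, 1.6]
opening: 0.0577
gripper_force: 25.0
```

```bash
python3 -m inch '[0,0,2,0,50,0,0,10,0,50,0,0,30,0,50,0,0,60,0,50,0,0,90,0,50,0,0,90,0,50]'; python3 -m inch '[16.5,-288.5,0,33.3,50,16.5,-288.5,0,33.3,50,16.5,-288.5,0,33.3,50,16.5,-288.5,0,33.3,50,16.5,-288.5,0,33.3,50,16.5,-288.5,0,33.3,50,16.5,-288.5,0,33.3,50,16.5,-288.5,0,33.3,50,16.5,-288.5,0,33.3,50]'; python3 -m inch '[0,0,-30,0,50,0,0,-55,0,50,0,0,-70,0,50,0,0,-78,0,50,0,0,-81,0,50,0,0,-82.5,0,50,0,0,-83.5,0,50,0,0,-84,0,50,0,0,-84.5,0,50,0,0,-84.5,0,50]'; python3 -m inch '[0,0,-0.5,0,50,0,0,-0.5,0,50]'
```

```text
t: 21.17
tool_pos: [0.6299, 0.1456, 0.1033]
orientation: [-3.13, 0.232, -0.017]
force: [1.4, 0.9, 0.6]
opening: 0.0577
gripper_force: 25.0
t: 21.92
tool_pos: [0.6418, -0.1468, 0.0951]
orientation: [3.069, 0.668, 0.0]
force: [0.9, 0.8, -0.5]
opening: 0.0576
gripper_force: 25.0
t: 22.75
tool_pos: [0.6427, -0.1439, 0.0114]
orientation: [3.068, 0.675, 0.002]
force: [-0.1, -0.3, -0.8]
opening: 0.0578
gripper_force: 25.0
t: 22.92
tool_pos: [0.6422, -0.1438, 0.0102]
orientation: [3.068, 0.675, 0.001]
force: [-0.3, -0.8, -0.8]
opening: 0.0579
gripper_force: 25.0
```

```bash
python3 -m inch '[0,0,-0.5,0,50,0,0,-0.5,0,50]';python3 -m inch '[0,0,-0.5,0,50,0,0,-0.5,0,50]'
```

```text
t: 23.08
tool_pos: [0.6419, -0.1437, 0.0094]
orientation: [-3.068, -0.675, 0.0]
force: [0.6, 0.3, -1.2]
opening: 0.0581
gripper_force: 25.0
t: 23.25
tool_pos: [0.6421, -0.1437, 0.009]
orientation: [3.068, 0.675, 0.0]
force: [-1.1, -0.1, 0.2]
opening: 0.0579
gripper_force: 25.0
```

```bash
python3 -m inch '[0,0,-0.3,0,50,0,0,-0.3,0,50]'; python3 - <<'E'
from plant import robot,read_camera
from h import *
c=read_camera("scene")
cv2.imwrite("pics/p4.png",cv2.resize(c["image"][140:235,145:255],None,fx=6,fy=6,interpolation=cv2.INTER_CUBIC))
E
```

```text
t: 23.42
tool_pos: [0.642, -0.1437, 0.009]
orientation: [3.068, 0.675, 0.0]
force: [-2.5, 0.9, 3.4]
opening: 0.0578
gripper_force: 25.0
```

View pics/p4.png

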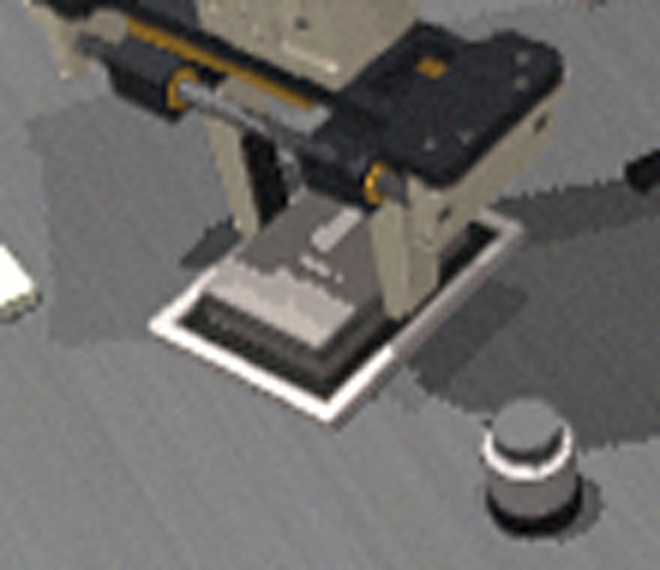

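The box lies in its recess, parallel to the rim, with 3.4 N of contact, and the objective still stands at (530,465) in the crop. I'm releasing, lifting clear and taking a final look.

```bash
python3 -m inch '[0,0,0,0,64,0,0,0,0,67,0,0,0,0,72,0,0,0,0,78,0,0,0,0,82,0,0,5,0,82,0,0,20,0,82,0,0,60,0,90,0,0,100,0,100,0,0,140,0,100]'; python3 -m inch '[-160,-40,0,0,100,-160,-40,0,0,100,-160,-40,0,0,100,-160,-40,0,0,100,-160,-40,0,0,100,-160,-40,0,0,100,-160,-40,0,0,100]'; python3 - <<'E'
from plant import robot,read_camera
from h import *
c=read_camera("scene")
cv2.imwrite("pics/end.png",cv2.resize(c["image"][90:410,130:450],(600,600),interpolation=cv2.INTER_CUBIC))
E
```

```text
t: 24.3
tool_pos: [0.6416, -0.1436, 0.1512]
orientation: [-3.068, -0.675, 0.0]
force: [1.0, -0.2, -0.2]
opening: 0.0902
gripper_force: 0.0
t: 24.88
tool_pos: [0.483, -0.1841, 0.1504]
orientation: [3.067, 0.673, 0.004]
force: [0.3, -0.1, 1.0]
opening: 0.0929
gripper_force: 0.0
```

View pics/end.png

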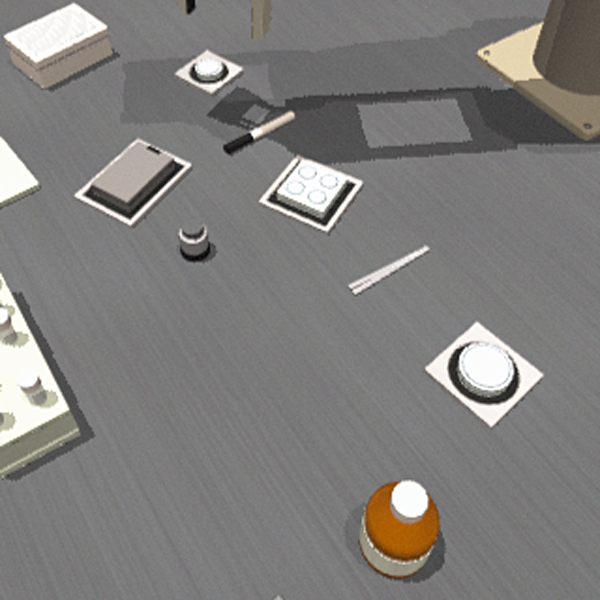

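All four pieces lie flat in their recesses: small (210,70), box (133,178), square (313,190) and round (486,368). The objective (195,240) and the bottle (400,530) are still standing. I'm handing in.

```bash
python3 -c "
from plant import job;print(job.close_job())"
```

```text
the job is handed in; nothing more can be done
None
```

All four pieces lie flat in their own nests, placed in the order asked, the bottle and objective are still standing, and the job was handed in at about 25 s (no verdict was returned).

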